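# Hang a voltage converter on the test rack by its slots

### The arm

A 6-joint arm with a two-finger parallel gripper is mounted at the origin on the work surface. World frame = base frame: x ahead of the robot, y to its left, z up, the work surface at z = 0. Lengths are in m, angles in rad, forces in N, time in s.
With the tool pointing down it reaches from about 0.4 to 0.825 m from the base axis. Payload 7 kg.
Tool frame: the origin (TCP) lies at the very end of the fingers, on their centre line; the grasp point (between the pads) lies 19 mm behind it; z points along the fingers, y is the line along which they close (so a half turn about z gives the same grasp; the last joint's range is limited). The gripper opens to 88 mm and grips with 3 to 60 N. Pads are 19 mm wide; open, the fingers measure 130 mm over their backs; the gripper's body (78 mm by 193 mm) begins 47 mm behind the grasp point.
Start: joints at [-1.04, 0.359, 0.012, 0, -1.224, -0.288], TCP at [0.162, -0.655, 0.227] pointing down, gripper open.
Joint ranges: [-3.07, 3.07], [-1.43, 2.12], [-1.02, 1.25], [-3.03, 1.67], [-3.05, -0], [-3.03, 3.03]. Speed limits (rad/s): [2.39, 2.39, 3.01, 3.14, 3.14, 3.14].

### API

Orientations are given as [roll, pitch, yaw] about the fixed x, y, z axes, in that order (R = Rz(yaw) Ry(pitch) Rx(roll)).
In Python, from station import arm, grab_frame gives the robot as it stands.
- The arm moves only by the tool jog_arm, never from a script. Its argument "deltas" is a list that holds one entry, the list of rows, each a list of 4 numbers: the shift along the tool's x, y, z in units of 60 mm (1.0 is 60 mm), then the turn about the tool's z in units of 5 degrees (1.0 is 5 degrees). A call has 1 to 8 rows; each row is the pose to reach, as a shift and turn from the pose commanded when the call began, along the tool's axes at that moment; what a row does not reach only later rows make up. A row lasts 1/8 s, in which the tool goes at most 62.5 mm and 10.7 degrees, less where a joint would pass 70% of its speed; a pose out of reach is approached as far as the arm can. A call with a gripper value outside its range is refused whole. "grip" is the finger opening in mm, from 0 to 87.6, set as the call begins (left out, the last holds). The fingers move at their own pace and stop on an object; "squeeze" is the grip in N (left out, the last holds). Time passes only in rows, so rows that repeat a pose let the fingers close. It gives the time, the measured TCP pose, the force, the opening and the grip force at its end, in the units of the state.
- arm.get_state(): the state, without advancing time (a new reading comes with each control period).
- grab_frame(name): name is "scene" or "top" or "wrist"; returns a dict with "img" (480x640x3 uint8, red, green, blue), "vfov" (degrees; the focal length in pixels is half the picture's height over the tangent of half this angle, whatever the lens; pixels are square), "cx", "cy" (the principal point, pixels), "xyz" and "rotation" of the camera in the world. Camera axes: x right, y down, z forward; pixel columns grow to the right and rows downward; lengths in m; the calibration is good to about 2 mm. A picture is of the moment at which its call begins. There is no depth.
- arm.job_done(): hands the job in; it is judged then, once.
The state is a dict: "t": time; "q": joint angles; "qd": joint speeds; "joint_efforts": joint torques, N m; "eef_pos": TCP position; "ee_rot": TCP orientation; "force": force on the tool from outside, world axes, zero at the start; "moment": the same for the moment, N m; "width": finger opening in m; "gripper_force": force on a finger pad.
Only numpy, scipy, OpenCV 4.12 (cv2) and the standard library are available. Lean on these libraries where they do the work, as an engineer would, in place of code of your own. Each camera call takes 0.05 s, during which the arm holds its last target. There are 200 camera calls.

### The job

Pick up the voltage converter standing on the bench and hang it on the two headed studs of the test rack: with its slotted back plate flat against the rack, slide it sideways so that both slots run in behind the stud heads as far as they go, then lower it until both studs sit fully home in the notches at the slot ends, and let go. Work gently, by feel: never force, knock or drop it against the rack, and leave the other things on the bench alone.

Things in the scene. Friction and masses are not known exactly. Their poses are not given: they have to be found in the camera images.
- converter: voltage converter, 0.4-0.75 kg, standing upright; x points forward out of its back plate, z up. Origin: underside, below the middle of the plate's rear face. Steel back plate x 0 to 4 mm, y -57 to 57, z 0 to 82, plus two upstanding lugs (z 82 to 118), 30 mm wide, centred at y -42 and +42, open gap of 54 mm between. Finned case in front: x 4 to 64, y -25 to 25, z 0 to 80.
- converter_grip (a point): middle of the black terminal cover on top of the case, above its centre of mass, 100 mm above the underside, 36 mm in front of the plate's rear face. Cover: 50 mm wide (y -25 to 25) with smooth flat sides flush with the case, x 19 to 53, z 80 to 120. Grip it here, from above, across its width.
- converter_slot (a point): seat of the slot in the +y lug: in mid plate (x 2), y 40, top of the notch z 110 (the other slot is 84 mm to -y). Each slot passes through the plate and opens on its lug's +y edge: level run 14 mm high (z 90 to 104), 22 mm deep, ending in a wall; at the inner end a notch 10.5 mm wide rises 6 mm from the run's ceiling. The converter moves to its +y to slide on, then drops into the notches.
- rack: test rack, fixed; x points out of the face where the converter hangs, y along the rails, z up. Origin: on the bench below the middle of that face. Posts 30 mm square at y -115 and 115, 209 mm high; upper rail z 170 to 200, lower rail z 88 to 108; all front faces at x = 0, 8 mm high feet reach x 35. Fully home, the converter's origin is 79 mm above the bench, its x along the rack's.
- rack_rail (a point): middle of the upper rail's face, 185 mm above the bench, at stud height. Two level steel studs 84 mm apart along the rail: necks 8 mm in diameter, 8 mm long, then heads 15 mm in diameter, 5 mm thick. They sit on one clamped strip wherever it was last left: the middle of the pair is up to 16 mm to either side of here and is not measured, so feel for it. They stay put under a gentle push.
- screwdriver: screwdriver lying on the bench, 190 mm long; leave alone
- powerbank: red power bank lying on the bench, 65 x 130 x 22 mm, origin under its centre; leave alone
- battery: black battery block, 70 x 100 x 45 mm, origin under its centre; leave alone
Mind the look-alikes: they are no part of the job. Of the things like the converter, leave any that is purple; of the rest the smaller one is meant.

How it is judged:
By the outcome, as a careful person would: the job done as asked, in the order asked, and still so for the second after the job is handed in, with the robot touching nothing.
It also fails if it takes over 59 s, if anything falls off the work surface, if the arm or the gripper's body presses on something with over 40 N, if the wrist force passes 120 N, or if a joint passes its speed limit or range.

## Working session

There is one attempt and no reset: what is moved stays moved. The work goes in short steps, Python scripts to look and compute and a tool call to move; the robot and the scene stay as the last step left them, time stands still between calls to the robot, and variables do not carry over. Pictures are saved under pics/ and viewed, at most 10 in all, crops included, and the job is handed in when it is done.

Besides the shell and the picture viewer there is one more tool, called after ">>>" as name(argument=value, ...), one argument or row to a line, values as JSON. jog_arm: Moves the arm, as the interface text tells. Its arguments: {"type":"object","properties":{"deltas":{"type":"array"},"grip":{"type":"number"},"squeeze":{"type":"number"}},"required":["deltas"]}

```bash
mkdir -p pics; ls; cat > h.py <<'E'
import numpy as np, cv2
from station import arm, grab_frame
from scipy.spatial.transform import Rotation as R
def shot(n):
    f=grab_frame(n); f['f']=240/np.tan(np.radians(f['vfov'])/2); f['R']=np.array(f['rotation']); f['xyz']=np.array(f['xyz'])
    return f
def ray(f,u,v):
    d=f['R']@np.array([(u-f['cx'])/f['f'],(v-f['cy'])/f['f'],1]); return d
def onz(f,u,v,z):
    d=ray(f,u,v); return f['xyz']+d*(z-f['xyz'][2])/d[2]
def proj(f,p):
    c=f['R'].T@(np.array(p)-f['xyz']); return c[:2]/c[2]*f['f']+[f['cx'],f['cy']]
E
python3 - <<'E'
from h import *
import pickle
for n in ['scene','top']:
    f=shot(n); pickle.dump(f,open(n+'.pkl','wb')); cv2.imwrite(f'pics/{n}0.png',f['img'][:,:,::-1]); print(n,f['vfov'],f['xyz'],f['R'].round(3).tolist(),f['cx'],f['cy'])
s=arm.get_state(); print(s)
E
```

```text
pics
scene 43.420161154681104 [ 1.05298526 -0.58064183  0.88468085] [-2.348, 0.018, 0.684] 317.620140603496 230.3282098926736
top 52.6005400261501 [0.42941042 0.00336347 1.20420509] [-3.019, 0.017, -1.549] 324.85878043562946 241.3537334648036
{'t': 0.1, 'q': array([-1.03988679e+00,  3.59296699e-01,  1.11740302e-02, -3.16883112e-04,
       -1.22411082e+00, -2.88104643e-01]), 'qd': array([ 0.00017848, -0.00221851,  0.00060659,  0.00306734,  0.00092523,
        0.00090611]), 'joint_efforts': array([-8.45794330e-04, -5.84164345e+01,  2.93750310e+01,  7.01543301e+00,
        1.01907947e-02, -8.08079176e-05]), 'eef_pos': array([ 0.16216466, -0.65478532,  0.22573714]), 'ee_rot': array([ 3.14013008e+00, -1.22754838e-04, -2.89889556e+00]), 'force': array([-0.75478886,  0.28980983, -0.11917312]), 'moment': array([ 0.00265387, -0.02768437, -0.05320642]), 'gripper_force': 0.0, 'width': 0.08744132747096403}
```

```bash
sed -i "s/f\['R'\]=np.array(f\['rotation'\])/f['R']=R.from_euler('xyz',f['rotation']).as_matrix()/" h.py; python3 - <<'E'
from h import *
import pickle
for n in ['scene','top']:
    f=pickle.load(open(n+'.pkl','rb')); f['R']=R.from_euler('xyz',f['rotation']).as_matrix(); pickle.dump(f,open(n+'.pkl','wb'))
E
```

```text
(no output)
```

View pics/scene0.png

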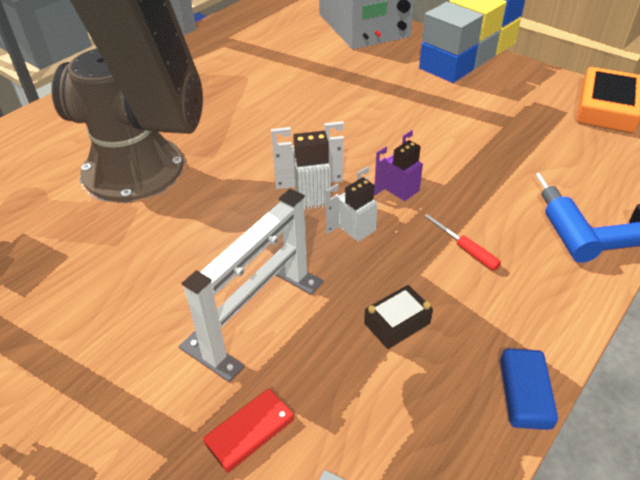

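View pics/top0.png

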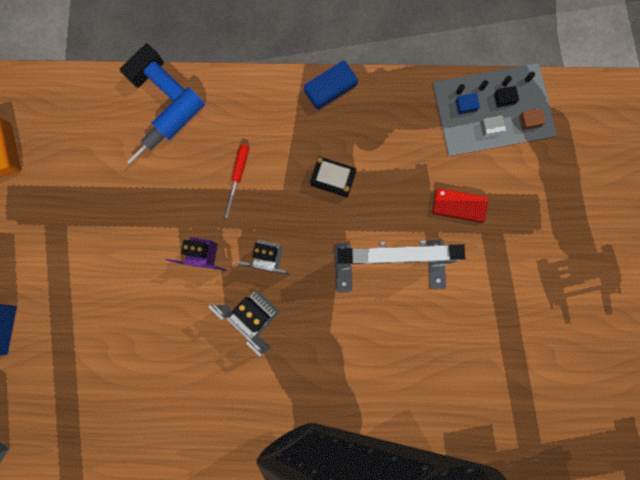

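Candidates (scene / top): purple (400,170)/(198,252), excluded by colour; large white (310,165)/(245,318), larger of the rest; small grey (355,208)/(266,254), which is the chosen one. The rack's studs show at scene (238,271) and (272,239), on its +x face, and at top (383,243) and (423,243). I'll check close crops.

```bash
python3 - <<'E'
from h import *
import pickle
t=pickle.load(open('top.pkl','rb'))['img'][:,:,::-1]; s=pickle.load(open('scene.pkl','rb'))['img'][:,:,::-1]
z=lambda i,x,y,w,h,k:cv2.resize(i[y:y+h,x:x+w],None,fx=k,fy=k,interpolation=cv2.INTER_CUBIC)
a=z(t,230,230,66,50,6)      # 396x300
b=z(s,320,165,66,80,5)  # 330x400
b=z(s,320,170,66,75,6)[:300*2]
c=z(t,325,230,150,70,5)    # 750x350
top=np.zeros((300,800,3),np.uint8); top[:,:396]=a; bb=z(s,318,168,66,75,4); top[:,400:664]=bb
out=np.zeros((600,800,3),np.uint8); out[:300]=top; c=z(t,325,232,160,60,5); out[300:]=c
cv2.imwrite('pics/crop1.png',out)
E
```

```text
(no output)
```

View pics/crop1.png

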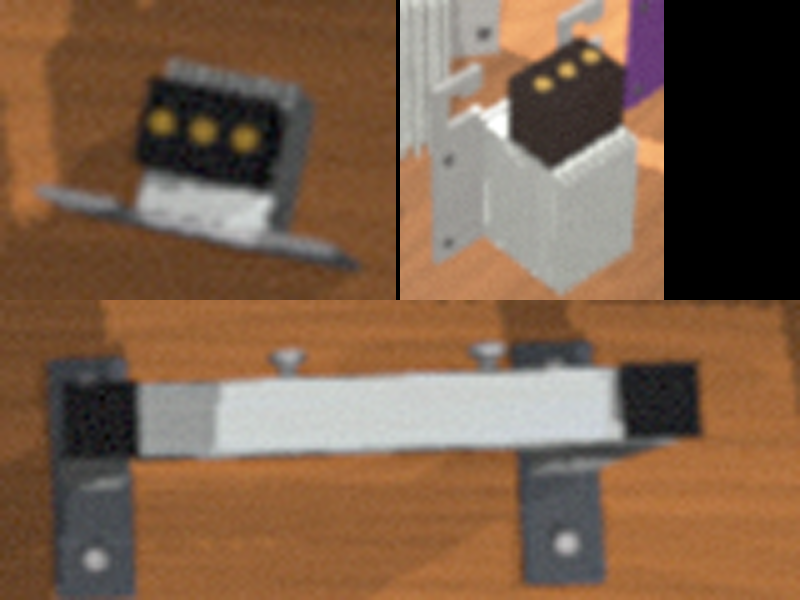

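The crop confirms the small grey converter: cover corners at crop (152,77), (287,97), (270,190) and (138,165), with lug ends at (38,190) and (355,265). The rack's post tops are at (64–136, 383–457) and (620–697, 365–437), and its stud heads at (288,355) and (489,350).

```bash
python3 - <<'E'
from h import *
import pickle
t=pickle.load(open('top.pkl','rb')); s=pickle.load(open('scene.pkl','rb'))
A=lambda u,v:(u/6+230-.5+1/12,v/6+230-.5+1/12)
C=lambda u,v:(u/5+325-.4,(v-300)/5+232-.4)
S=lambda u,v:((u-400)/4+318-.4,v/4+168-.4)
cov=np.array([onz(t,*A(*p),.12) for p in [(152,77),(287,97),(270,190),(138,165)]]); print('cover',cov.round(4).tolist(),cov.mean(0), 'w',np.linalg.norm(cov[0]-cov[1]),np.linalg.norm(cov[0]-cov[3]))
T=[onz(t,*A(*p),.12) for p in [(162,122),(203,131),(245,138)]]; print('term',np.round(T,4).tolist())
T2=[onz(s,*S(*p),.12) for p in [(543,84),(568,70),(591,57)]]; print('term scene',np.round(T2,4).tolist())
L=[onz(t,*A(*p),.118) for p in [(38,190),(355,265)]]; d=L[0]-L[1]; print('lugs',np.round(L,4).tolist(),np.linalg.norm(d),'yaw',np.degrees(np.arctan2(-d[0],d[1])))
d=T[0]-T[2];print('yawT',np.degrees(np.arctan2(-d[0],d[1])))
# rack
P=[onz(t,*C(*p),.209) for p in [(64,383),(136,383),(136,457),(64,457),(622,366),(697,365),(697,436),(622,437)]]
P=np.array(P); l=P[:4].mean(0); r=P[4:].mean(0); d=l-r; print('posts',P.round(4).tolist(),l,r,np.linalg.norm(d),np.degrees(np.arctan2(-d[0],d[1])))
yaw=np.arctan2(-d[0],d[1]); ex=np.array([np.cos(yaw),np.sin(yaw),0]); ey=np.array([-np.sin(yaw),np.cos(yaw),0])
o=(l+r)/2+.015*ex; print('rack o',o)
H=[onz(t,*C(*p),.185) for p in [(288,353),(489,348)]]
for h in H: print('head in rack',(h-o)@ex,(h-o)@ey)
for p in [(-.02,.04,.185),(0,-.1,.2),(.0,.1,.2)]: pass
g=shot('scene')
for m in (-.1,.1,0): print(proj(s,o*[1,1,0]+ey*m+[0,0,.2]))
E
```

```text
cover [[0.5574, 0.1818, 0.12], [0.5509, 0.1308, 0.12], [0.5158, 0.1359, 0.12], [0.5241, 0.1858, 0.12]] [0.53703587 0.15858362 0.12      ] w 0.05148632664396852 0.03350864577521155
term [[0.5405, 0.1774, 0.12], [0.5374, 0.1619, 0.12], [0.5351, 0.146, 0.12]]
term scene [[0.5327, 0.1468, 0.12], [0.5361, 0.1628, 0.12], [0.5391, 0.1777, 0.12]]
lugs [[0.5141, 0.2233, 0.118], [0.4885, 0.1035, 0.118]] 0.12256546047606917 yaw -12.056654358982348
yawT -9.751449165615044
posts [[0.5383, -0.0037, 0.209], [0.5389, -0.0333, 0.209], [0.5083, -0.0338, 0.209], [0.5077, -0.0042, 0.209], [0.5499, -0.2327, 0.209], [0.5509, -0.2634, 0.209], [0.5217, -0.263, 0.209], [0.5206, -0.2325, 0.209]] [ 0.52329887 -0.01875144  0.209     ] [ 0.53577279 -0.24791269  0.209     ] 0.2295004944238106 3.1157038171115747
rack o [ 0.54451366 -0.13251678  0.209     ]
head in rack 0.012872711523421126 0.03376059012465835
head in rack 0.012072587304084243 -0.05088167309858286
[211.90200367 282.75439534]
[293.64731842 208.67974055]
[255.20378171 243.51588644]
```

```bash
cat >> h.py <<'E'
def go(p,yawdeg=None):
    s=arm.get_state(); Rm=R.from_euler('xyz',s['ee_rot']).as_matrix()
    d=Rm.T@(np.array(p)-s['eef_pos'])/.06
    y=np.degrees(s['ee_rot'][2]); dy=0 if yawdeg is None else -((yawdeg-y+90)%180-90)/5
    print('t',round(s['t'],2),'pos',s['eef_pos'].round(4),'yaw',round(y,2),'F',s['force'].round(2),'w',round(s['width'],4),'gf',round(s['gripper_force'],1)); print('units',d.round(3),'turn',round(dy,3))
E
python3 -c "
from h import *
go([.5365,.160,.26],-10.5)"
```

```text
t 0.15 pos [ 0.1621 -0.6549  0.2258] yaw -166.09 F [-0.12  0.33  0.37] w 0.0874 gf 0.0
units [-9.32  11.684 -0.556] turn 4.881
```

>>> jog_arm(
  deltas=[
    [[-0.3,0.4,-0.3,0],[-0.9,1.1,-0.57,0],[-1.5,1.9,-0.57,0.5],[-2.1,2.6,-0.57,1],[-2.7,3.4,-0.57,1.5],[-3.3,4.1,-0.57,2],[-3.9,4.9,-0.57,2.5],[-4.5,5.6,-0.57,3]],
  ],
)

```text
t: 1.15
eef_pos: [0.3438, -0.2623, 0.2609]
ee_rot: [-3.142, 0.001, 3.121]
force: [0.5, -0.5, 0.5]
width: 0.088
gripper_force: 0.0
```

```bash
python3 -c "
from h import *
go([.5365,.160,.26],-10.5)"
```

```text
t 1.15 pos [ 0.3438 -0.2623  0.2609] yaw 178.83 F [ 0.53 -0.49  0.48] w 0.088 gf 0.0
units [-3.068  7.102  0.018] turn 1.866
```

>>> jog_arm(
  deltas=[
    [[-0.4,0.9,0,0.3],[-0.8,1.8,0,0.7],[-1.2,2.7,0,1],[-1.6,3.6,0,1.3],[-2.0,4.6,0,1.6],[-2.4,5.5,0,1.87],[-2.75,6.4,0,1.87],[-3.05,7.05,0,1.87]],
  ],
)

```text
t: 2.15
eef_pos: [0.5349, 0.1577, 0.2604]
ee_rot: [-3.141, -0.0, 2.961]
force: [0.8, -0.5, 0.0]
width: 0.0878
gripper_force: 0.0
```

>>> jog_arm(
  deltas=[
    [[0,0,0,0],[0,0,0,0],[0,0,0,0]],
  ],
)

```text
t: 2.52
eef_pos: [0.5342, 0.1544, 0.261]
ee_rot: [3.141, 0.0, 2.959]
force: [-0.8, 0.2, -0.2]
width: 0.0876
gripper_force: 0.0
```

```bash
python3 - <<'E'
from h import *
go([.5365,.160,.084],-10.5)
f=shot('wrist'); cv2.imwrite('pics/w1.png',f['img'][:,:,::-1]); print(f['xyz'],f['rotation'])
print(proj(f,[.5365,.16,.12]))
E
```

```text
t 2.52 pos [0.5342 0.1544 0.261 ] yaw 169.52 F [-0.76  0.24 -0.22] w 0.0876 gf 0.0
units [-0.021  0.098  2.949] turn 0.004
[0.44998298 0.16953811 0.41879562] [2.82619111e+00 1.02343002e-03 1.38816702e+00]
[331.48449521 227.48827091]
```

View pics/w1.png

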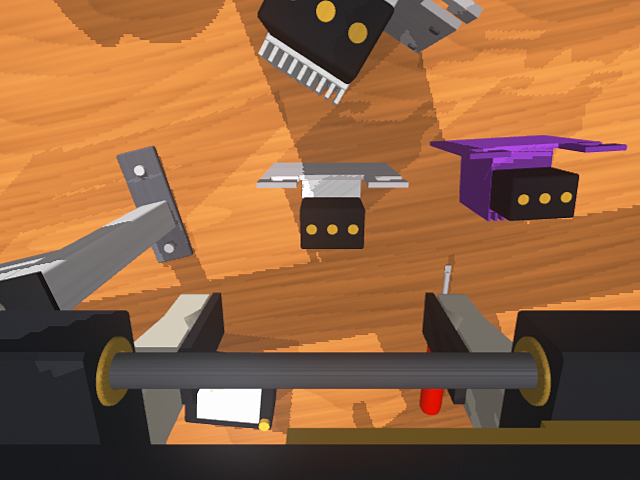

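The wrist view shows the terminals at (311,229), (332,229) and (353,229). They are level, and the middle one is within about 2 px of my prediction, so position and yaw hold.

```bash
python3 - <<'E'
from h import *
f=shot('wrist'); a=f['img'].astype(int)
m=((a[...,0]>150)&(a[...,1]>110)&(a[...,2]<110)).astype(np.uint8); m[:215]=0;m[245:]=0;m[:,:303]=0;m[:,361:]=0
m2=((a.max(2)<70)).astype(np.uint8); m2[:195]=0;m2[255:]=0;m2[:,:290]=0;m2[:,375:]=0
n,_,st,c=cv2.connectedComponentsWithStats(m)
P=sorted([tuple(c[i]) for i in range(1,n) if st[i,4]>20]); print(P)
Q=np.array([onz(f,*p,.12) for p in P]); print(Q.round(4).tolist())
d=Q[0]-Q[-1]; print(np.degrees(np.arctan(-d[0]/d[1])))
go(Q[1]*[1,1,0]+[0,0,.084],np.degrees(np.arctan(-d[0]/d[1])))
E
```

```text
[(np.float64(311.0609756097561), np.float64(228.7439024390244)), (np.float64(331.79761904761904), np.float64(228.72619047619048)), (np.float64(352.5609756097561), np.float64(228.76829268292684))]
[[0.5348, 0.1443, 0.12], [0.5377, 0.1601, 0.12], [0.5406, 0.1758, 0.12]]
-10.49409548498724
t 2.62 pos [0.5343 0.1545 0.2612] yaw 169.51 F [ 0.16 -0.15  0.09] w 0.0876 gf 0.0
units [-0.037  0.101  2.953] turn 0.0
```

>>> jog_arm(
  deltas=[
    [[-0.03,0.1,0.5,0],[-0.03,0.1,1.1,0],[-0.03,0.1,1.7,0],[-0.03,0.1,2.2,0],[-0.03,0.1,2.6,0],[-0.03,0.1,2.85,0],[-0.03,0.1,2.98,0],[-0.03,0.1,2.98,0]],
  ],
)

```text
t: 3.62
eef_pos: [0.5375, 0.1608, 0.0821]
ee_rot: [-3.142, 0.0, 2.959]
force: [-0.2, -0.1, 0.3]
width: 0.0873
gripper_force: 0.0
```

>>> jog_arm(
  deltas=[
    [[0,0,0,0],[0,0,0,0],[0,0,0,0],[0,0,0,0],[0,0,0,0],[0,0,0,0],[0,0,0,0],[0,0,0,0]],
  ],
  grip=40,
  squeeze=30,
)

```text
t: 4.62
eef_pos: [0.5375, 0.1609, 0.0821]
ee_rot: [3.141, 0.0, 2.959]
force: [-0.7, 0.4, 1.9]
width: 0.05
gripper_force: 30.0
```

>>> jog_arm(
  deltas=[
    [[0,0,-0.1,0],[0,0,-0.4,0],[0,0,-0.8,0],[0,0,-1.2,0],[0,0,-1.5,0],[0,0,-1.6,0],[0,0,-1.6,0],[0,0,-1.6,0]],
  ],
)

```text
t: 5.62
eef_pos: [0.5367, 0.1605, 0.1768]
ee_rot: [-3.14, -0.002, 2.959]
force: [0.2, 0.9, -6.8]
width: 0.0499
gripper_force: 30.0
```

```bash
python3 -c "
from h import *
go([.63,.05,.178],3.1)
go([.6224,-.165,.178],3.1)"
```

```text
t 5.62 pos [0.5367 0.1605 0.1768] yaw 169.54 F [ 0.2   0.89 -6.78] w 0.0499 gf 30.0
units [-1.863 -1.529 -0.022] turn -2.711
t 5.62 pos [0.5367 0.1605 0.1768] yaw 169.54 F [ 0.2   0.89 -6.78] w 0.0499 gf 30.0
units [-2.389 -5.076 -0.019] turn -2.711
```

>>> jog_arm(
  deltas=[
    [[-0.3,-0.3,0,0],[-0.9,-0.8,0,-0.4],[-1.5,-1.3,0,-0.8],[-2.0,-1.9,0,-1.2],[-2.3,-2.5,0,-1.6],[-2.39,-3.1,0,-2.0],[-2.39,-3.7,0,-2.4],[-2.39,-4.2,0,-2.7]],
  ],
)

```text
t: 6.62
eef_pos: [0.6319, -0.1143, 0.1764]
ee_rot: [3.142, -0.003, -3.088]
force: [0.3, -0.2, -7.9]
width: 0.0502
gripper_force: 30.0
```

>>> jog_arm(
  deltas=[
    [[0,-0.3,0,0],[0,-0.6,0,0],[0,-0.8,0,0],[0,-0.8,0,0],[0,-0.8,0,0],[0,-0.8,0,0]],
  ],
)

```text
t: 7.38
eef_pos: [0.6355, -0.1602, 0.178]
ee_rot: [3.141, 0.0, -3.088]
force: [1.0, 0.0, -7.1]
width: 0.0495
gripper_force: 30.0
```

```bash
python3 - <<'E'
from h import *
go([.6224,-.165,.170],3.1)
out=[]
import pickle
for n in ['scene','top']:
    f=shot(n); pickle.dump(f,open(n+'1.pkl','wb')); i=f['img'][:,:,::-1]
    x,y,w,h=(160,170,170,200) if n=='scene' else (320,190,160,120)
    out.append(cv2.resize(i[y:y+h,x:x+w],None,fx=2.9 if n=='scene' else 2,fy=2.9 if n=='scene' else 2,interpolation=cv2.INTER_CUBIC))
W=np.zeros((600,800,3),np.uint8); a,b=out; W[:a.shape[0],:a.shape[1]]=a[:600]; 
b=b[:, :800-a.shape[1]]; W[:b.shape[0],a.shape[1]:a.shape[1]+b.shape[1]]=b
cv2.imwrite('pics/c2.png',W)
E
```

```text
t 7.38 pos [ 0.6355 -0.1602  0.178 ] yaw -176.9 F [ 1.    0.01 -7.13] w 0.0495 gf 30.0
units [ 0.222 -0.068  0.133] turn -0.0
```

View pics/c2.png

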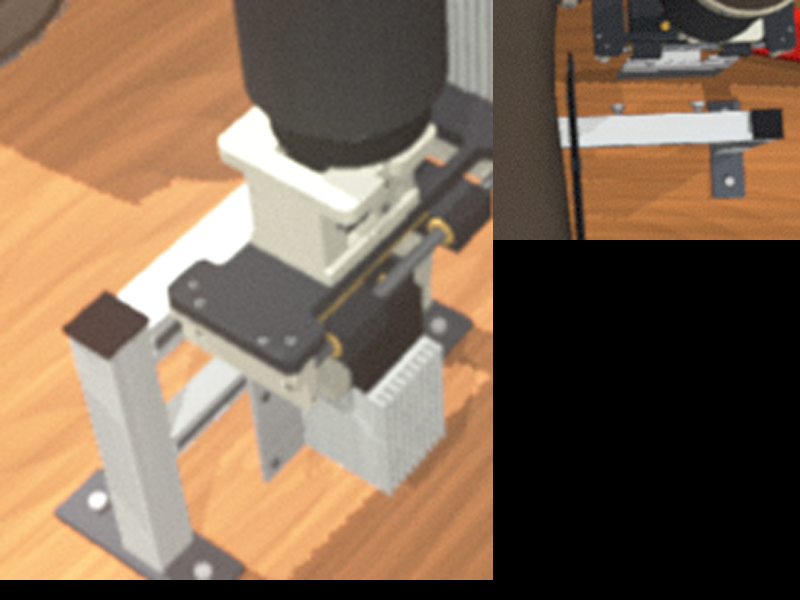

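Scene crop: the converter hangs upright in the grip, in front of the rack. Top crop: plate line (620–735, 65) runs parallel to the rail, with the stud heads at (618,107) and (698,105). Next is the approach.

```bash
python3 -c "
from h import *
go([.5874,-.1667,.170],3.12)"
```

```text
t 7.47 pos [ 0.6355 -0.1603  0.1781] yaw -176.9 F [ 0.67  0.3  -6.69] w 0.0497 gf 30.0
units [ 0.806 -0.063  0.134] turn -0.005
```

>>> jog_arm(
  deltas=[
    [[0,-0.06,0.07,0],[0,-0.06,0.13,0],[0.15,-0.06,0.13,0],[0.35,-0.06,0.13,0],[0.55,-0.06,0.13,0],[0.7,-0.06,0.13,0],[0.8,-0.06,0.13,0],[0.8,-0.06,0.13,0]],
  ],
)

```text
t: 8.48
eef_pos: [0.5873, -0.167, 0.1705]
ee_rot: [3.142, 0.0, -3.088]
force: [0.8, -0.2, -6.6]
width: 0.0496
gripper_force: 30.0
```

>>> jog_arm(
  deltas=[
    [[0,0,0,0],[0,0,0,0],[0,0,0,0]],
  ],
)

```text
t: 8.85
eef_pos: [0.5878, -0.167, 0.17]
ee_rot: [-3.142, -0.0, -3.088]
force: [0.5, 0.4, -6.5]
width: 0.0497
gripper_force: 30.0
```

```bash
python3 - <<'E'
from h import *
go([.5874,-.1667,.170],3.12)
f=shot('top'); i=f['img'][:,:,::-1]
cv2.imwrite('pics/c3.png',cv2.resize(i[195:295,330:480],None,fx=5,fy=5,interpolation=cv2.INTER_CUBIC))
E
```

```text
t 8.85 pos [ 0.5878 -0.167   0.17  ] yaw -176.93 F [ 0.5   0.39 -6.53] w 0.0497 gf 30.0
units [ 0.006  0.005 -0.001] turn -0.011
```

View pics/c3.png

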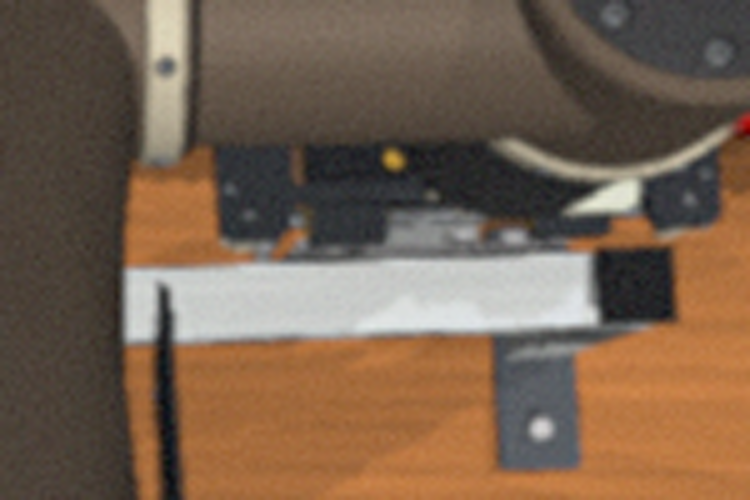

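The top view shows the plate (280–560, 255) just off the rail face and parallel to it. I'll creep in by feel.

>>> jog_arm(
  deltas=[
    [[0.015,0,0,0],[0.03,0,0,0],[0.045,0,0,0],[0.05,0,0,0],[0.05,0,0,0]],
  ],
)

```text
t: 9.52
eef_pos: [0.5846, -0.1672, 0.1702]
ee_rot: [3.142, 0.0, -3.088]
force: [-0.6, -0.3, -6.3]
width: 0.0499
gripper_force: 30.0
```

>>> jog_arm(
  deltas=[
    [[0.01,0,0,0],[0.02,0,0,0],[0.02,0,0,0],[0.02,0,0,0]],
  ],
)

```text
t: 10.02
eef_pos: [0.5834, -0.1672, 0.1702]
ee_rot: [3.142, 0.0, -3.088]
force: [0.5, -0.6, -6.5]
width: 0.0497
gripper_force: 30.0
```

>>> jog_arm(
  deltas=[
    [[0.01,0,0,0],[0.02,0,0,0],[0.02,0,0,0],[0.02,0,0,0]],
  ],
)

```text
t: 10.52
eef_pos: [0.5827, -0.1673, 0.1703]
ee_rot: [-3.142, 0.001, -3.088]
force: [3.1, -0.4, -6.8]
width: 0.0499
gripper_force: 30.0
```

>>> jog_arm(
  deltas=[
    [[0.01,0,0,0],[0.02,0,0,0],[0.02,0,0,0],[0.02,0,0,0]],
  ],
)

```text
t: 11.02
eef_pos: [0.5826, -0.1672, 0.1704]
ee_rot: [-3.141, 0.003, -3.088]
force: [6.9, -0.7, -10.0]
width: 0.0501
gripper_force: 30.0
```

Light contact at the rail, where expected. I'll ease off and slide to +y.

>>> jog_arm(
  deltas=[
    [[-0.018,0,0,0],[-0.018,0.04,0,0],[-0.018,0.08,0,0],[-0.018,0.12,0,0],[-0.018,0.16,0,0],[-0.018,0.16,0,0]],
  ],
)

```text
t: 11.78
eef_pos: [0.5821, -0.1576, 0.1706]
ee_rot: [-3.141, 0.001, -3.088]
force: [5.1, -1.3, -4.8]
width: 0.0501
gripper_force: 30.0
```

```bash
python3 -c "
from h import *
go([.5827,-.1673,.170],3.12); print(arm.get_state()['moment'])"
```

```text
t 11.78 pos [ 0.5821 -0.1576  0.1706] yaw -176.92 F [ 5.1  -1.27 -4.78] w 0.0501 gf 30.0
units [-0.001 -0.162  0.011] turn -0.008
[-0.41537621 -2.13898876  0.14217442]
```

>>> jog_arm(
  deltas=[
    [[-0.008,0.04,0,0],[-0.008,0.08,0,0],[-0.008,0.12,0,0],[-0.008,0.16,0,0],[-0.008,0.16,0,0]],
  ],
)

```text
t: 12.4
eef_pos: [0.5817, -0.1478, 0.1702]
ee_rot: [3.141, 0.0, -3.088]
force: [4.6, -0.2, -5.7]
width: 0.0501
gripper_force: 30.0
```

>>> jog_arm(
  deltas=[
    [[0,0.03,0,0],[0,0.06,0,0],[0,0.09,0,0],[0,0.09,0,0]],
  ],
)

```text
t: 12.9
eef_pos: [0.5814, -0.1427, 0.1702]
ee_rot: [-3.142, 0.0, -3.088]
force: [4.8, -1.1, -6.1]
width: 0.0496
gripper_force: 30.0
```

>>> jog_arm(
  deltas=[
    [[0,0.02,0,0],[0,0.04,0,0],[0,0.06,0,0],[0,0.06,0,0]],
  ],
)

```text
t: 13.4
eef_pos: [0.5812, -0.1392, 0.1702]
ee_rot: [-3.142, 0.0, -3.088]
force: [4.6, -1.9, -6.1]
width: 0.0495
gripper_force: 30.0
```

>>> jog_arm(
  deltas=[
    [[0,0.015,0,0],[0,0.03,0,0],[0,0.03,0,0],[0,0.03,0,0]],
  ],
)

```text
t: 13.9
eef_pos: [0.5811, -0.1374, 0.1702]
ee_rot: [-3.141, 0.0, -3.088]
force: [4.9, -1.6, -6.4]
width: 0.0501
gripper_force: 30.0
```

>>> jog_arm(
  deltas=[
    [[0,0.01,0,0],[0,0.02,0,0],[0,0.02,0,0],[0,0.02,0,0]],
  ],
)

```text
t: 14.4
eef_pos: [0.581, -0.1363, 0.1702]
ee_rot: [-3.141, 0.0, -3.088]
force: [4.9, -1.8, -6.6]
width: 0.0498
gripper_force: 30.0
```

>>> jog_arm(
  deltas=[
    [[0,0.01,0,0],[0,0.02,0,0],[0,0.02,0,0],[0,0.02,0,0]],
  ],
)

```text
t: 14.9
eef_pos: [0.581, -0.1357, 0.1703]
ee_rot: [-3.141, 0.0, -3.088]
force: [5.7, -5.2, -7.1]
width: 0.0498
gripper_force: 30.0
```

>>> jog_arm(
  deltas=[
    [[0,0.01,0,0],[0,0.015,0,0],[0,0.015,0,0],[0,0.015,0,0]],
  ],
)

```text
t: 15.4
eef_pos: [0.5809, -0.1355, 0.1703]
ee_rot: [-3.14, -0.0, -3.088]
force: [6.3, -8.7, -7.8]
width: 0.0498
gripper_force: 30.0
```

The wall is felt at rack y ≈ -5 mm, matching the stud estimate. I'll back off 1 mm to centre the studs in the notches, then lower.

>>> jog_arm(
  deltas=[
    [[-0.008,-0.02,0,0],[-0.008,-0.038,0,0],[-0.008,-0.038,0,0],[-0.008,-0.038,0,0]],
  ],
)

```text
t: 15.9
eef_pos: [0.5811, -0.136, 0.17]
ee_rot: [3.141, -0.001, -3.088]
force: [3.3, 0.7, -5.3]
width: 0.0499
gripper_force: 30.0
```

>>> jog_arm(
  deltas=[
    [[0,0,0.02,0],[0,0,0.04,0],[0,0,0.06,0],[0,0,0.06,0]],
  ],
)

```text
t: 16.4
eef_pos: [0.5812, -0.1363, 0.1662]
ee_rot: [3.142, -0.001, -3.088]
force: [2.7, 0.0, -8.4]
width: 0.0501
gripper_force: 30.0
```

>>> jog_arm(
  deltas=[
    [[0,0,0.015,0],[0,0,0.03,0],[0,0,0.03,0],[0,0,0.03,0]],
  ],
)

```text
t: 16.9
eef_pos: [0.5812, -0.1363, 0.1645]
ee_rot: [3.142, -0.0, -3.088]
force: [2.1, 0.0, -6.8]
width: 0.0498
gripper_force: 30.0
```

The studs are already entering the notches: it is past the run's ceiling height with no added load. I'll keep lowering.

>>> jog_arm(
  deltas=[
    [[0,0,0.015,0],[0,0,0.03,0],[0,0,0.03,0],[0,0,0.03,0]],
  ],
)

```text
t: 17.4
eef_pos: [0.5812, -0.1363, 0.1628]
ee_rot: [3.142, -0.0, -3.088]
force: [1.2, -1.3, -7.1]
width: 0.05
gripper_force: 30.0
```

>>> jog_arm(
  deltas=[
    [[0,0,0.01,0],[0,0,0.02,0],[0,0,0.02,0],[0,0,0.02,0]],
  ],
)

```text
t: 17.9
eef_pos: [0.5813, -0.1363, 0.1616]
ee_rot: [3.142, -0.0, -3.088]
force: [1.5, -0.8, -6.9]
width: 0.0498
gripper_force: 30.0
```

>>> jog_arm(
  deltas=[
    [[0,0,0.01,0],[0,0,0.015,0],[0,0,0.015,0],[0,0,0.015,0]],
  ],
)

```text
t: 18.4
eef_pos: [0.5813, -0.1363, 0.1609]
ee_rot: [-3.142, -0.0, -3.088]
force: [0.9, 0.4, -4.4]
width: 0.0502
gripper_force: 30.0
```

Support begins at z ≈ 0.161, as expected. I'll lower a little more until the studs carry the weight.

>>> jog_arm(
  deltas=[
    [[0,0,0.01,0],[0,0,0.015,0],[0,0,0.015,0],[0,0,0.015,0]],
  ],
)

```text
t: 18.9
eef_pos: [0.5814, -0.1363, 0.1605]
ee_rot: [-3.141, 0.0, -3.088]
force: [-3.4, 2.0, 5.5]
width: 0.0501
gripper_force: 30.0
```

>>> jog_arm(
  deltas=[
    [[0,0,0.005,0],[0,0,0.005,0],[0,0,0.005,0],[0,0,0.005,0]],
  ],
)

```text
t: 19.4
eef_pos: [0.5815, -0.1363, 0.1605]
ee_rot: [-3.141, 0.001, -3.088]
force: [-3.7, 2.2, 7.4]
width: 0.0495
gripper_force: 30.0
```

```bash
python3 -c "
from h import *
go([.5813,-.1363,.1611],3.12); print(arm.get_state()['moment'])"
```

```text
t 19.4 pos [ 0.5815 -0.1363  0.1605] yaw -176.92 F [-3.67  2.23  7.42] w 0.0495 gf 30.0
units [ 0.003  0.001 -0.01 ] turn -0.008
[ 0.70386197  1.88711802 -0.089508  ]
```

>>> jog_arm(
  deltas=[
    [[0,0,-0.01,0],[0,0,-0.012,0],[0,0,-0.012,0]],
  ],
  squeeze=8,
)

```text
t: 19.77
eef_pos: [0.5817, -0.1363, 0.1605]
ee_rot: [-3.141, 0.001, -3.088]
force: [-0.9, -0.3, 2.6]
width: 0.05
gripper_force: 8.0
```

>>> jog_arm(
  deltas=[
    [[0,0,0,0],[0,0,0,0],[0,0,0,0],[0,0,0,0],[0,0,0,0],[0,0,0,0]],
  ],
  grip=72,
)

```text
t: 20.52
eef_pos: [0.5814, -0.1363, 0.1604]
ee_rot: [3.142, 0.0, -3.088]
force: [-0.2, 0.5, -0.2]
width: 0.0723
gripper_force: 0.0
```

>>> jog_arm(
  deltas=[
    [[0,0,-0.1,0],[0,0,-0.3,0],[0,0,-0.6,0],[0,0,-1.0,0],[0,0,-1.5,0],[0,0,-2.0,0],[0,0,-2.4,0],[0,0,-2.4,0]],
  ],
)

```text
t: 21.52
eef_pos: [0.5824, -0.1364, 0.3078]
ee_rot: [-3.141, 0.005, -3.088]
force: [0.0, -1.3, 0.6]
width: 0.0721
gripper_force: 0.0
```

>>> jog_arm(
  deltas=[
    [[-0.5,0,0,0],[-1.2,0,0,0],[-1.9,0,0,0],[-2.4,0,0,0],[-2.4,0,0,0],[-2.4,0,0,0]],
  ],
)

```text
t: 22.28
eef_pos: [0.7247, -0.1286, 0.3039]
ee_rot: [3.142, -0.001, -3.088]
force: [-0.0, -0.4, 0.8]
width: 0.0722
gripper_force: 0.0
```

```bash
python3 - <<'E'
from h import *
go([.5813,-.1363,.1611],3.12)
W=np.zeros((400,800,3),np.uint8)
i=shot('scene')['img'][:,:,::-1]; W[:, :400]=cv2.resize(i[180:380,160:360],(400,400),interpolation=cv2.INTER_CUBIC)
i=shot('wrist')['img'][:,:,::-1]; W[:300,400:]=cv2.resize(i,(400,300))
cv2.imwrite('pics/c4.png',W)
E
```

```text
t 22.27 pos [ 0.7247 -0.1286  0.3039] yaw -176.94 F [-0.05 -0.36  0.83] w 0.0722 gf 0.0
units [ 2.390e+00 -1.000e-03  2.383e+00] turn -0.012
```

View pics/c4.png

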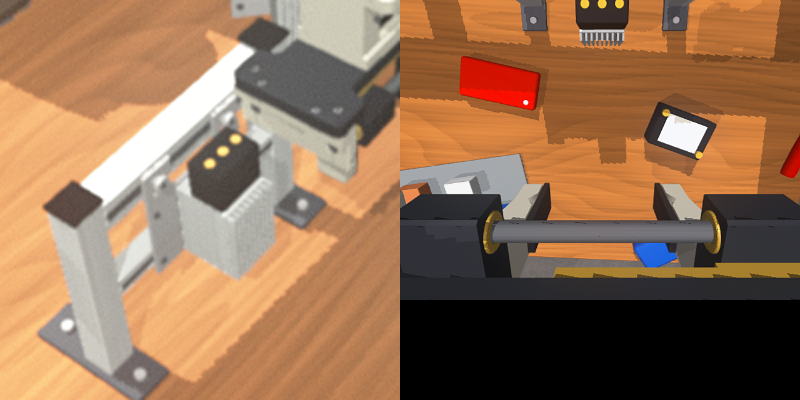

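The scene crop shows the converter hanging upright on both studs, with terminals at crop (210,164), (223,153) and (236,140), and the gripper clear. A last numeric check before handing in.

```bash
python3 - <<'E'
from h import *
f=shot('scene'); Q=np.array([onz(f,160+u/2-.25,180+v/2-.25,.199) for u,v in [(210,164),(223,153),(236,140)]]); print(Q.round(4))
e=Q[1][:2]-[.5813,-.1363]; print(e)
if np.abs(e).max()<.006: print(arm.job_done())
E
```

```text
[[ 0.5825 -0.1514  0.199 ]
 [ 0.5826 -0.1366  0.199 ]
 [ 0.5812 -0.1199  0.199 ]]
[ 0.00127033 -0.00026209]
the job is handed in; nothing more can be done
None
```

The small grey converter is hung on both studs, seated in the notches and released, and the job was handed in at about 22 s of robot time; the last check put it within about 1.5 mm of its seated position.

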